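Wedge up a transformer against a straightedge

ROBOT

A 6-joint arm with a two-finger parallel gripper is mounted at the origin on the work surface. World frame = base frame: x ahead of the robot, y to its left, z up, the work surface at z = 0. Lengths are in m, angles in rad, forces in N, time in s.
With the tool pointing down it reaches from about 0.275 to 0.725 m from the base axis. Payload 5.6 kg.
Tool frame: the origin (TCP) lies on the mounting face of the last link; the fingertips stand 173 mm ahead of it and the grasp point (between the pads) lies 155 mm ahead of it; z points along the fingers, y is the line along which they close (so a half turn about z gives the same grasp; the last joint's range is limited). The gripper opens to 85 mm and grips with 20 to 120 N. Pads are 22 mm wide; open, the fingers measure 114 mm over their backs; the gripper's body (76 mm by 85 mm) begins 54 mm behind the grasp point. The pads swing forward as they close: fully open they stand 13 mm farther back than shut.
Start: joints at [-0.888, 0.255, 0.108, 0, -1.424, -0.285], TCP at [0.213, -0.507, 0.405] pointing down, gripper open.
Joint ranges: [-2.95, 2.95], [-1.21, 1.97], [-1.09, 1.5], [-2.87, 1.71], [-2.94, -0.07], [-3.05, 3.05]. Speed limits (rad/s): [2.57, 2.57, 3.14, 3.14, 3.14, 3.14].

INTERFACE

Orientations are given as a rotation vector (axis times angle).
In Python, from workcell import ctrl gives the robot as it stands.
- The arm moves only by the tool drive_tool, never from a script. Its argument "rows" is a list of rows, each an object of numbers: "tx", "ty", "tz": the shift along the tool's x, y, z in mm; "wx", "wy", "wz": the turn, a rotation vector about the tool's x, y, z in rad. A call has 1 to 20 rows; each row shifts and turns the commanded pose from where the row before left it, along the tool's axes as they then stand; what a row does not reach is not made up. A row lasts 1/12 s, in which the tool goes at most 41.7 mm and 7.16 degrees, less where a joint would pass 70% of its speed; a pose out of reach is approached as far as the arm can. A call is refused whole if a number of a shift passes 41.7 or a number of a turn 0.125, either way. A call with a gripper value outside its range is refused whole. "grip" is the opening, from -1 (shut) to 1 (fully open), set as the call begins (left out, the last holds). The fingers move at their own pace and stop on an object; "force" is the grip in N (left out, the last holds). Time passes only in rows, so rows that do not move let the fingers close. It gives the time, the measured TCP pose, the force, the opening and the grip force at its end, in the units of the state.
- ctrl.observe(): the state, without advancing time (a new reading comes with each control period).
- ctrl.grab_frame(name): name is "scene" or "top" or "wrist"; returns a dict with "img" (420x560x3 uint8, blue, green, red), "z_map" (420x560 float32, m along the optical axis (not along the pixel's ray), 0 where there is no reading), "camera_matrix" (3x3 intrinsics, pixels), "extrinsics" (4x4, takes a point from world to camera coordinates). Camera axes: x right, y down, z forward; pixel columns grow to the right and rows downward; lengths in m; the calibration is good to about 2 mm. A picture is of the moment at which its call begins.
- ctrl.hand_in(): hands the job in; it is judged then, once.
The state is a dict: "clock": time; "qpos": joint angles; "joint_vel": joint speeds; "tau": joint torques, N m; "position": TCP position; "ee_rot": TCP orientation; "force": force on the tool from outside, world axes, zero at the start; "moment": the same for the moment, N m; "grip_width": finger opening in m; "finger_force": force on a finger pad.
Only numpy, scipy, OpenCV 4.12 (cv2) and the standard library are available. Lean on these libraries where they do the work, as an engineer would, in place of code of your own. Each camera call takes 0.05 s, during which the arm holds its last target. There are 200 camera calls.

TASK

First lay the steel straightedge on the dark base, flush along the left side of the transformer's mounting plate with about half of its length reaching out past the front corner, and let go of it: it is the reference for the lift. Then take the yellow wedge by its grip block and push its thin end under the middle of the plate's front edge until both front feet just lift off the base, about 4 mm, and finish while still holding the wedge there, with the straightedge still flush. Do not shove the transformer away or tip it over, do not touch it with the gripper at the end, and leave the other things on the bench where they are.

Things in the scene. Friction and masses are not known exactly. Their poses are not given: they have to be found in the camera images.
- base: Fixed dark steel slab 320 (x) x 230 (y) x 12 mm high on the bench; origin at the centre of its underside, top 12 mm up. +x points away from the robot (turned up to 0.25 rad). At its far end stands a fixed red stop block 60 mm wide (y), 18 mm high above the slab, near face at x = +135 mm; the transformer's plate backs onto it, 1 to 5 mm short of it at first.
- transformer: Loose, about 1.2 kg, on the base. Origin: centre of the feet's underside; +x to the stop, +y left. Plate 120 (x) x 110 (y) x 4 mm, its front edge at x = -60, left edge y = +55, underside 5 mm up. Under it two foot rails 120 x 15 x 5 mm along the y sides leave a channel 80 wide, 5 high (y -40 to +40), open in front. Grey body 80 x 80 mm centred on the plate, top 69 mm up (terminals 77).
- front_left_foot (a point): Underside of the left foot rail at the front edge (transformer frame -60, +47.5, 0 mm). At the start it rests on the base; its height above the base top is the lift.
- front_right_foot (a point): Underside of the right foot rail at the front edge (transformer frame -60, -47.5, 0 mm).
- straightedge: Loose steel bar 200 long (x) x 12 thick (y) x 25 mm high, 0.45 kg, standing on its 12 mm edge on the bench; origin at the centre of its underside. Either long face may go against the plate and either end may point forward. Flush on the left side, its origin is at y = +61 mm in the transformer's frame.
- wedge: Loose, yellow plastic, 0.14 kg, flat underside. Origin at the underside below the centre of its grip block, 40 (x) x 30 (y) x 36 mm high. In front of it a ramp 40 mm wide falls evenly from 14 mm high at x = +20 to 2 mm at the tip, x = +105 (1 mm rise per 7 mm). It meets the plate's edge when the tip is about 21 mm under it; pushing then takes 5 to 16 N, and it does not slip back by itself.
- wedge_tip (a point): Middle of the thin front edge of the wedge, at its underside (wedge frame +105, 0, 0 mm).
- spare_transformer: Bystander: another transformer just like it, standing on the bench itself on the right; origin at the centre of its underside. Leave it.
- spacer: Bystander: flat aluminium spacer block 80 x 40 x 14 mm, no slope, on the bench; origin at the centre of its underside. Leave it.
- clamp: Bystander: steel screw clamp with a red handle, about 220 x 100 x 27 mm, lying flat on the bench at the left; origin near the middle of its bar. Leave it.
Things that resemble listed ones, but are neither listed nor needed, are in the scene too. What is shaped like the transformer but green is not meant.

How it is judged:
On the way, in this order (a step that is already met when the one before it is completed fails the run):
1. the straightedge stands on the base flush along the left side of the plate, released, while the transformer still rests on its feet (y of straightedge in the frame of transformer between 0.058 and 0.065 m and x of straightedge in the frame of transformer between -0.12 and 0 m and angle between the y axis of straightedge and the y axis of transformer, either way round below 0.05 rad and z of straightedge in the frame of base below 0.016 m and angle between straightedge's own z axis and vertical below 0.05 rad and contact force between the fingers and straightedge below 0.1 N and z of each of front_left_foot, front_right_foot in the frame of base below 0.013 m), for 0.3 s.
2. the held wedge carries the plate's front edge and both front feet are off the base (contact force between wedge and transformer above 1 N and contact force between the fingers and wedge above 2 N and z of each of front_left_foot, front_right_foot in the frame of base above 0.0135 m), for 0.2 s.
At the end, for the whole second after the job is handed in: Both front feet 1.5-6.5 mm off the base, carried by the gripped wedge standing on the base, tip 10 mm or more under the plate; arm not touching the transformer, which moved under 20 mm. Released straightedge flush left (4 mm, 0.05 rad), 40 mm or more alongside and past the front corner. All still (all of step 2 and z of each of front_left_foot, front_right_foot in the frame of base below 0.0185 m and contact force between each of the arm, the fingers and transformer below 0.3 N and z of wedge in the frame of base below 0.017 m and x of wedge_tip in the frame of transformer above -0.05 m and y of straightedge in the frame of transformer between 0.058 and 0.065 m and x of straightedge in the frame of transformer between -0.12 and 0 m and angle between the y axis of straightedge and the y axis of transformer, either way round below 0.05 rad and z of straightedge in the frame of base below 0.016 m and angle between straightedge's own z axis and vertical below 0.05 rad and contact force between the fingers and straightedge below 0.1 N and distance of transformer from where it was at the start of the episode below 0.02 m and linear speed of each of transformer, wedge below 0.01 m/s); the arm keeps its last pose, push and grip.
It fails at once if a bystander on the bench is moved by more than 30 mm (distance of any of spare_transformer, spacer, clamp from where it was at the start of the episode above 0.03 m).
It fails at once if the transformer is tipped (angle between transformer's own z axis and vertical above 0.2 rad).
It fails at once if the transformer is shoved more than 30 mm (distance of transformer from where it was at the start of the episode above 0.03 m).
It also fails if it takes over 67 s, if anything falls off the work surface, if the arm or the gripper's body presses on something with over 40 N, if the wrist force passes 120 N, or if a joint passes its speed limit or range.

## Working session

There is one attempt and no reset: what is moved stays moved. The work goes in short steps, Python scripts to look and compute and a tool call to move; the robot and the scene stay as the last step left them, time stands still between calls to the robot, and variables do not carry over. Pictures are saved under pics/ and viewed, at most 10 in all, crops included, and the job is handed in when it is done.

Besides the shell and the picture viewer there is one more tool, called after "Emit:" as a command line: name --argument value ..., lists and objects as JSON in quotes. drive_tool: Moves the arm, as the interface text tells. Its arguments: {"type":"object","properties":{"rows":{"type":"array","items":{"type":"object","properties":{"tx":{"type":"number"},"ty":{"type":"number"},"tz":{"type":"number"},"wx":{"type":"number"},"wy":{"type":"number"},"wz":{"type":"number"}}}},"grip":{"type":"number"},"force":{"type":"number"}},"required":["rows"]}

```bash
mkdir -p pics; cat > h.py <<'E'
import numpy as np, cv2, pickle
from workcell import ctrl
def grab(n):
    f=ctrl.grab_frame(n); pickle.dump(f,open(f'pics/{n}.pkl','wb')); return f
def load(n): return pickle.load(open(f'pics/{n}.pkl','rb'))
def ray(f,u,v):
    K=f['camera_matrix'];E=f['extrinsics'];R=E[:3,:3];c=-R.T@E[:3,3]
    d=R.T@np.linalg.solve(K,[u,v,1.]); return c,d
def plane(f,u,v,z):
    c,d=ray(f,u,v); return c+d*(z-c[2])/d[2]
def cloud(f):
    z=f['z_map'];v,u=np.indices(z.shape);K=f['camera_matrix'];E=f['extrinsics']
    p=np.stack([(u-K[0,2])/K[0,0]*z,(v-K[1,2])/K[1,1]*z,z],-1)
    P=(p-E[:3,3])@E[:3,:3]; P[z==0]=np.nan; return P
E
python3 - <<'E'
from h import *
a=grab('scene');b=grab('top')
cv2.imwrite('pics/s.png',a['img']);cv2.imwrite('pics/t.png',b['img'])
for f in(a,b):print(f['camera_matrix'],f['extrinsics'])
print(ctrl.observe())
E
```

```text
[[412.19565722   0.         278.72547555]
 [  0.         412.19565722 208.19723961]
 [  0.           0.           1.        ]] [[-5.46711557e-01  8.37320230e-01 -1.14262869e-03  3.12286426e-01]
 [ 6.02863453e-01  3.92679917e-01 -6.94520079e-01 -2.51271859e-01]
 [-5.81087025e-01 -3.80391003e-01 -7.19472413e-01  1.50088034e+00]
 [ 0.00000000e+00  0.00000000e+00  0.00000000e+00  1.00000000e+00]]
[[516.73435978   0.         280.44101897]
 [  0.         516.73435978 204.94461973]
 [  0.           0.           1.        ]] [[-0.01282857 -0.99973097 -0.01932373 -0.0123973 ]
 [-0.98377742  0.01607739 -0.17867149  0.53930414]
 [ 0.1789341   0.01671815 -0.98371901  1.41374172]
 [ 0.          0.          0.          1.        ]]
{'clock': 0.1, 'qpos': array([-8.88411339e-01,  2.55693660e-01,  1.07156657e-01, -4.16358497e-04,
       -1.42392734e+00, -2.84574640e-01]), 'joint_vel': array([-0.00074176, -0.00064565,  0.00190408,  0.00041008,  0.00123731,
       -0.00041108]), 'tau': array([-3.43896740e-03, -3.87603664e+01,  2.38474005e+01,  5.37790328e+00,
       -3.78090757e-03, -1.02160431e-05]), 'position': array([ 0.21306209, -0.50689876,  0.40389279]), 'ee_rot': array([ 6.20591077e-01, -3.07926671e+00, -2.62017293e-03]), 'force': array([0.31107017, 0.19804293, 0.29287883]), 'moment': array([-0.01523395, -0.01283978,  0.0507405 ]), 'finger_force': 0.0, 'grip_width': 0.08535398822704748}
```

View pics/s.png

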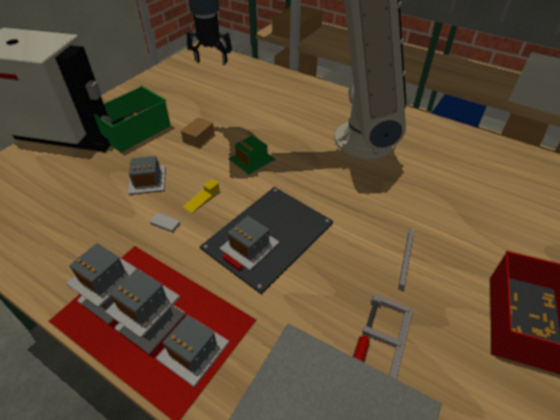

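View pics/t.png

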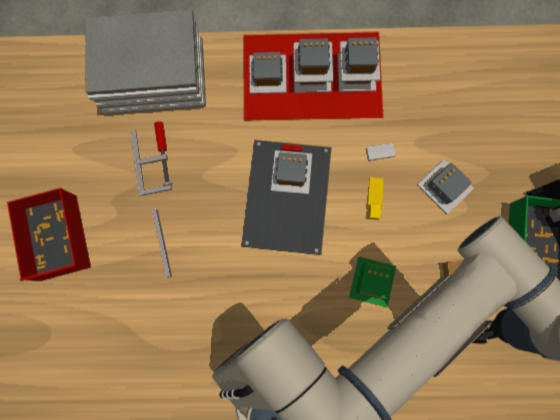

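Top view: the candidates for the transformer are the one on the dark base at (292,172), the spare on the bench at (446,185), three on the red mat at (268,70), (314,57) and (361,57), and a green one at (373,282). Only (292,172) fits, because it stands on the dark slab and backs onto the red stop at (292,147). The straightedge is the thin grey bar at (161,243), the clamp is at (152,160), the wedge is yellow at (375,197) with its block at the near end, and the spacer is at (380,152).

```bash
python3 - <<'E'
from h import *
f=load('top');s=load('scene')
img=f['img'];cv2.imwrite('pics/crop.png',cv2.resize(img[115:295,130:400],None,fx=2.9,fy=2.9,interpolation=cv2.INTER_CUBIC))
for n,f in(('top',f),('scene',s)):
    P=cloud(f);hsv=cv2.cvtColor(f['img'],cv2.COLOR_BGR2HSV);H,S,V=[hsv[...,i].astype(int) for i in range(3)]
    bench=P[(abs(P[...,0]-.5)<.1)&(abs(P[...,1]+.05)<.4)&(abs(P[...,2])<.01)];print(n,'bench z',np.median(bench[:,2]))
    def rep(nm,m,zs=True):
        k,l,st,_=cv2.connectedComponentsWithStats(m.astype(np.uint8))
        i=1+np.argmax(st[1:,4]);m=l==i;p=P[m]
        v,u=np.nonzero(m)
        r=cv2.minAreaRect(np.stack([u,v],1).astype(np.float32));zt=np.nanpercentile(p[:,2],[5,50,95])
        print(nm,st[i],'z5/50/95',zt.round(4),'mean',np.nanmean(p,0).round(4))
        return m,cv2.boxPoints(r)
    roi=lambda a,b,c,d:(P[...,0]>a)&(P[...,0]<b)&(P[...,1]>c)&(P[...,1]<d)
    Y=(H>20)&(H<35)&(S>180)&(V>100)&roi(.3,.8,-.4,0)
    m,b=rep('wedge',Y)
    p=P[m];hi=p[p[:,2]>.03];print(' block top',hi.mean(0),len(hi))
    xy=(p[:,:2]).astype(np.float32);r=cv2.minAreaRect(xy);print(' rect',r,cv2.boxPoints(r).round(4).tolist())
    G=(S<70)&(P[...,2]>.015)&(P[...,2]<.04)&roi(.3,.6,.15,.4)
    m,b=rep('bar',G);p=P[m];p=p[p[:,2]>.02];r=cv2.minAreaRect(p[:,:2].astype(np.float32));print(' rect',r,cv2.boxPoints(r).round(4).tolist())
    print([plane(f,*q,.025).round(4).tolist() for q in b])
    D=(V<90)&(S<90)&(P[...,2]<.02)&roi(.3,.85,-.2,.15)
    m,b=rep('base',D);p=P[m];p=p[abs(p[:,2]-.012)<.004];r=cv2.minAreaRect(p[:,:2].astype(np.float32));print(' rect',r,cv2.boxPoints(r).round(4).tolist())
    T=(V>140)&(S<60)&(P[...,2]>.015)&(P[...,2]<.03)&roi(.4,.85,-.15,.12)
    m,b=rep('plate',T);p=P[m];r=cv2.minAreaRect(p[:,:2].astype(np.float32));print(' rect',r,cv2.boxPoints(r).round(4).tolist())
    print([plane(f,*q,.021).round(4).tolist() for q in b])
    R=(((H<8)|(H>172))&(S>150)&(V>60))&roi(.6,.85,-.1,.1)
    m,b=rep('stop',R)
E
```

```text
top bench z 0.002125540660123157
wedge [367 177  17  43 561] z5/50/95 [0.0019 0.0122 0.0409] mean [ 0.5644 -0.2932  0.0174]
 block top [ 0.52120135 -0.28831217  0.03769411] 150
 rect ((0.5637292265892029, -0.29495009779930115), (0.044078148901462555, 0.12638941407203674), 83.90210723876953) [[0.4986000061035156, -0.3102000057697296], [0.6241999864578247, -0.32359999418258667], [0.6288999915122986, -0.27970001101493835], [0.5031999945640564, -0.2662999927997589]]
bar [152 208  19  69 346] z5/50/95 [0.0186 0.0262 0.0314] mean [0.4402 0.3219 0.0259]
 rect ((0.442208856344223, 0.3228434920310974), (0.20024831593036652, 0.013904652558267117), 13.456526756286621) [[0.3431999981403351, 0.30630001425743103], [0.3465000092983246, 0.29280000925064087], [0.5411999821662903, 0.3393999934196472], [0.5379999876022339, 0.3528999984264374]]
[[0.5381, 0.3532, 0.025], [0.541, 0.3386, 0.025], [0.346, 0.2916, 0.025], [0.3432, 0.3058, 0.025]]
base [ 242  141   89  114 6302] z5/50/95 [0.0085 0.0138 0.0186] mean [ 0.5467 -0.0341  0.0137]
 rect ((0.5724629163742065, -0.037221118807792664), (0.22828930616378
[... 2045 characters left out ...]
[0.4277999997138977, 0.09910000115633011]]
plate [247 263   5   4   7] z5/50/95 [0.0195 0.0227 0.0234] mean [ 0.695  -0.0123  0.0217]
 rect ((0.6941041350364685, -0.012952628545463085), (0.01009400561451912, 0.006859441287815571), 66.86101531982422) [[0.6890000104904175, -0.016200000420212746], [0.6952999830245972, -0.01889999955892563], [0.6991999745368958, -0.009700000286102295], [0.6929000020027161, -0.007000000216066837]]
[[0.7013, -0.0166, 0.021], [0.6943, -0.0198, 0.021], [0.6911, -0.009, 0.021], [0.6981, -0.0059, 0.021]]
stop [ 186  284   70   49 1139] z5/50/95 [0.0005 0.0032 0.0058] mean [ 0.8293 -0.0027  0.0032]<stdin>:17: RuntimeWarning: Mean of empty slice.
  ret = um.true_divide(
```

View pics/crop.png

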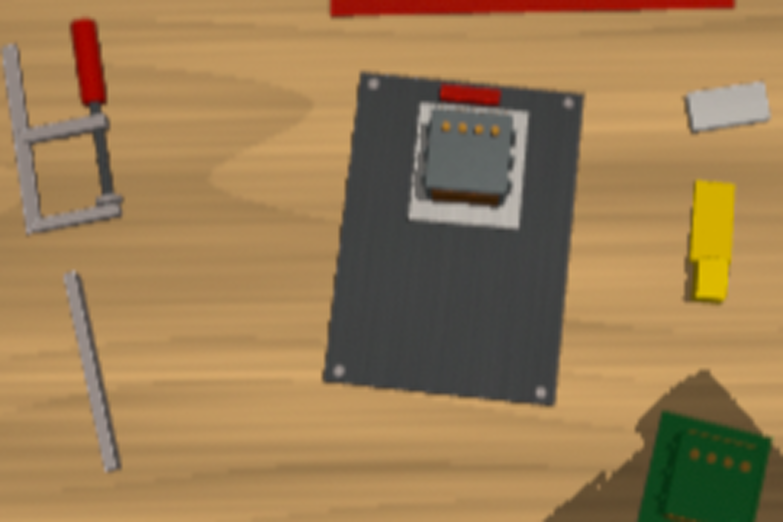

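The enlarged crop confirms the transformer on the dark slab against the red stop at crop (470,165), the bar at (92,370), and the wedge at (712,240) with its block toward the robot. I'll move over the plate first for a wrist look, then go on to the bar.

```bash
cat >> h.py <<'E'
from scipy.spatial.transform import Rotation as Ro
def plan(x,y,z,yaw=None):
    o=ctrl.observe();R=Ro.from_rotvec(o['ee_rot']).as_matrix();d=np.array([x,y,z])-o['position']
    psi=np.arctan2(R[1,0],R[0,0])
    print('clock',round(o['clock'],2),'pos',o['position'].round(4),'psi',round(psi,4),'tilt',np.arccos(-R[2,2]).round(4),'F',o['force'].round(1),'w',round(o['grip_width'],4),'ff',round(o['finger_force'],1))
    print(' shift mm now axes',(R.T@d*1000).round(1),'len',round(np.linalg.norm(d)*1000))
    if yaw is not None:
        e=(yaw-psi+np.pi/2)%np.pi-np.pi/2
        R2=Ro.from_euler('z',e).as_matrix()@R
        print(' wz',round(-e,4),'then shift',(R2.T@d*1000).round(1))
E
python3 -c "
from h import *
plan(.46,-.06,.40,-.105)"
```

```text
clock 0.1 pos [ 0.2131 -0.5069  0.4039] psi -2.7438 tilt 0.0017 F [0.3 0.2 0.3] w 0.0854 ff 0.0
 shift mm now axes [-400.8  316.4    4.4] len 511
 wz 0.5027 then shift [-198.7  470.3    4.7]
```

Emit:
drive_tool --rows '[{"wz":0.12},{"wz":0.12},{"wz":0.12},{"wz":0.12},{"wz":0.023},{"tx":-14,"ty":33.5},{"tx":-14,"ty":33.5},{"tx":-14,"ty":33.5},{"tx":-14,"ty":33.5},{"tx":-14,"ty":33.5},{"tx":-14,"ty":33.5},{"tx":-14,"ty":33.5},{"tx":-14,"ty":33.5},{"tx":-14,"ty":33.5},{"tx":-14,"ty":33.5},{"tx":-14,"ty":33.5},{"tx":-14,"ty":33.5},{"tx":-14,"ty":33.5},{"tx":-14,"ty":33.5},{}]' --grip 1 --force 80

```text
validation failed for argument at $.ro...
```

```bash
cat >> h.py <<'E'
def feats(n,f,region):
    "plate outline by colour+depth; least-squares lines of the edges"
    P=cloud(f);hsv=cv2.cvtColor(f['img'],cv2.COLOR_BGR2HSV);return P,hsv[...,0].astype(int),hsv[...,1].astype(int),hsv[...,2].astype(int)
E
python3 - <<'E'
from h import *
w=grab('wrist');cv2.imwrite('pics/w1.png',w['img']);print(w['camera_matrix'],w['extrinsics'])
plan(.408,.3156,.30,.234)
P=cloud(w);print(np.nanmedian(P[200:220,270:290].reshape(-1,3),0))
E
```

```text
[[304.45520116   0.         280.0652083 ]
 [  0.         304.45520116 204.38518588]
 [  0.           0.           1.        ]] [[-0.38772815  0.9217651   0.00399708  0.54858937]
 [ 0.87653765  0.36735515  0.3110176  -0.04094456]
 [ 0.28521682  0.12409387 -0.95039575  0.38210417]
 [ 0.          0.          0.          1.        ]]
clock 0.15 pos [ 0.2131 -0.5069  0.404 ] psi -2.7438 tilt 0.0014 F [-0.3  0.   0.3] w 0.0855 ff 0.0
 shift mm now axes [-498.3  682.7  104.9] len 852
 wz 0.1638 then shift [-380.3  754.8  105.1]
[ 0.25832888 -0.48739543  0.00061933]
```

View pics/w1.png

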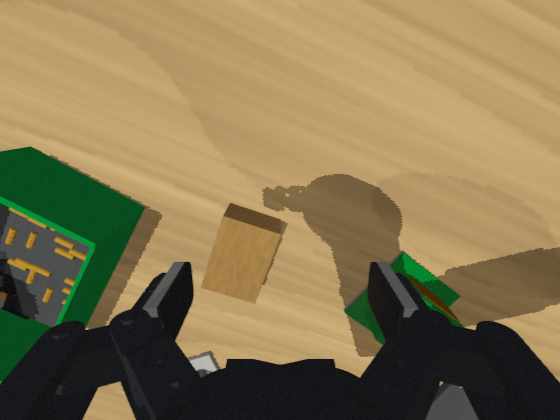

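The drive call was refused on format, so nothing moved and this picture is still of the start pose: the green distractor at (405,300) and a wooden block at (245,255). The wrist camera sits behind the fingers and image-down is tool-forward. I'll retry with fully specified rows.

Emit:
drive_tool --rows '[{"tx":0,"ty":0,"tz":0,"wx":0,"wy":0,"wz":0.12},{"tx":0,"ty":0,"tz":0,"wx":0,"wy":0,"wz":0.12},{"tx":0,"ty":0,"tz":0,"wx":0,"wy":0,"wz":0.12},{"tx":0,"ty":0,"tz":0,"wx":0,"wy":0,"wz":0.12},{"tx":0,"ty":0,"tz":0,"wx":0,"wy":0,"wz":0.023},{"tx":-16,"ty":36,"tz":0,"wx":0,"wy":0,"wz":0},{"tx":-16,"ty":36,"tz":0,"wx":0,"wy":0,"wz":0},{"tx":-16,"ty":36,"tz":0,"wx":0,"wy":0,"wz":0},{"tx":-16,"ty":36,"tz":0,"wx":0,"wy":0,"wz":0},{"tx":-16,"ty":36,"tz":0,"wx":0,"wy":0,"wz":0},{"tx":-16,"ty":36,"tz":0,"wx":0,"wy":0,"wz":0},{"tx":-16,"ty":36,"tz":0,"wx":0,"wy":0,"wz":0},{"tx":-16,"ty":36,"tz":0,"wx":0,"wy":0,"wz":0},{"tx":-16,"ty":36,"tz":0,"wx":0,"wy":0,"wz":0},{"tx":-16,"ty":36,"tz":0,"wx":0,"wy":0,"wz":0},{"tx":-16,"ty":36,"tz":0,"wx":0,"wy":0,"wz":0},{"tx":-16,"ty":36,"tz":0,"wx":0,"wy":0,"wz":0},{"tx":-16,"ty":36,"tz":0,"wx":0,"wy":0,"wz":0},{"tx":-16,"ty":36,"tz":0,"wx":0,"wy":0,"wz":0},{"tx":0,"ty":0,"tz":0,"wx":0,"wy":0,"wz":0}]' --grip 1 --force 80

```text
clock: 1.82
position: [0.4911, -0.0247, 0.4036]
ee_rot: [-0.154, -3.137, -0.001]
force: [0.3, -0.8, 0.8]
grip_width: 0.0851
finger_force: 0.0
```

```bash
python3 - <<'E'
from h import *
w=grab('wrist');cv2.imwrite('pics/w2.png',w['img'])
plan(.408,.3156,.30,.234)
P=cloud(w);z=P[...,2]
b=z[(abs(P[...,0]-.5)<.06)&(abs(P[...,1]+.05)<.06)];print('base z',np.nanmedian(b),np.isnan(b).sum())
E
```

```text
clock 1.87 pos [ 0.49   -0.0267  0.4038] psi 3.0432 tilt 0.0015 F [-1.1 -0.6  0.2] w 0.0854 ff 0.0
 shift mm now axes [115.  332.5 103.9] len 367
 wz -0.3324 then shift [2.000e-01 3.519e+02 1.037e+02]
base z 0.3056321996895629 0
```

View pics/w2.png

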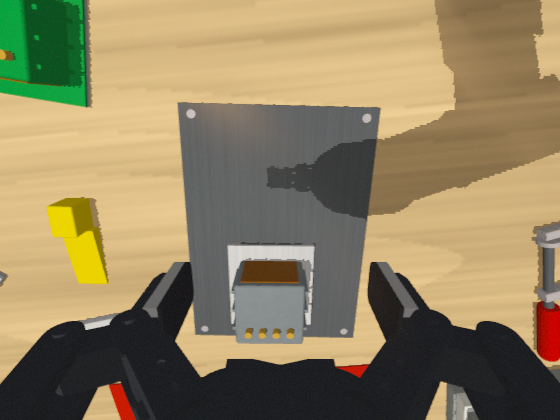

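Wrist view: the target plate's front edge runs (229,246)–(313,245) with its left edge at (313,245)–(311,325), the wedge's block is at (72,217) with the ramp running to (92,280), and the clamp is at (548,290).

```bash
python3 - <<'E'
from h import *
w=load('wrist')
hsv=cv2.cvtColor(w['img'],cv2.COLOR_BGR2HSV)
m=(hsv[...,1]<40)&(hsv[...,2]>150);m[:235]=0;m[335:]=0;m[:,:215]=0;m[:,330:]=0
def line(pts):
    return cv2.fitLine(np.array(pts,np.float32),cv2.DIST_HUBER,0,.01,.01).ravel()
c=np.array([plane(w,c,np.nonzero(m[:,c])[0].min()-.5,.021)[:2] for c in range(235,308)])
l=np.array([plane(w,np.nonzero(m[r])[0].max()+.5,r,.021)[:2] for r in range(252,300)])
rr=np.array([plane(w,np.nonzero(m[r])[0].min()-.5,r,.021)[:2] for r in range(252,300)])
F,L,Rr=line(c),line(l),line(rr)
for n,q in(('front',F),('left',L),('right',Rr)):
    print(n,q.round(4),'yaw',np.arctan(-q[0]/q[1]) if n=='front' else np.arctan(q[1]/q[0]))
def ix(a,b):
    t=np.linalg.solve(np.stack([a[:2],-b[:2]],1),b[2:]-a[2:]);return a[2:]+a[:2]*t[0]
print('FL',ix(F,L),'FR',ix(F,Rr),np.linalg.norm(ix(F,L)-ix(F,Rr)))
# plate height from two views: front-left corner ray wrist and top
P=cloud(w);print('plate z',np.nanmedian(P[248:255,240:300,2]),'base',np.nanmedian(P[150:235,240:260,2]))
Y=((hsv[...,0]>20)&(hsv[...,0]<35)&(hsv[...,1]>180)&(hsv[...,2]>90));p=P[Y]
hi=p[p[:,2]>.033];r=cv2.minAreaRect(hi[:,:2].astype(np.float32));print('block top',r,np.median(hi[:,2]))
lo=p[(p[:,2]<.016)];r=cv2.minAreaRect(lo[:,:2].astype(np.float32));print('ramp',r)
print(cv2.boxPoints(r))
E
```

```text
front [ 0.0986  0.9951  0.5797 -0.0442] yaw -0.09871276
left [ 0.9937 -0.1117  0.6261  0.006 ] yaw -0.11198196
right [ 0.9944 -0.1059  0.6141 -0.1044] yaw -0.10610306
FL [0.5850783  0.01060976] FR [ 0.57411116 -0.10013063] 0.11128213
plate z 0.02140284737008819 base 0.012420768210894875
block top ((0.5458232760429382, -0.20202365517616272), (0.3941080570220947, 0.15224604308605194), 35.5732307434082) 0.036020995043839585
ramp ((0.5593463778495789, -0.30336761474609375), (0.06429460644721985, 0.12745095789432526), 83.37235260009766)
[[ 0.49233645 -0.3279451 ]
 [ 0.61893564 -0.34265506]
 [ 0.6263563  -0.27879012]
 [ 0.4997571  -0.26408017]]
```

Emit:
drive_tool --rows '[{"tx":0,"ty":0,"tz":0,"wx":0,"wy":0,"wz":-0.11},{"tx":0,"ty":0,"tz":0,"wx":0,"wy":0,"wz":-0.11},{"tx":0,"ty":0,"tz":0,"wx":0,"wy":0,"wz":-0.11},{"tx":0,"ty":35,"tz":10,"wx":0,"wy":0,"wz":0},{"tx":0,"ty":35,"tz":10,"wx":0,"wy":0,"wz":0},{"tx":0,"ty":35,"tz":10,"wx":0,"wy":0,"wz":0},{"tx":0,"ty":35,"tz":10,"wx":0,"wy":0,"wz":0},{"tx":0,"ty":35,"tz":10,"wx":0,"wy":0,"wz":0},{"tx":0,"ty":35,"tz":10,"wx":0,"wy":0,"wz":0},{"tx":0,"ty":35,"tz":10,"wx":0,"wy":0,"wz":0},{"tx":0,"ty":35,"tz":10,"wx":0,"wy":0,"wz":0},{"tx":0,"ty":35,"tz":10,"wx":0,"wy":0,"wz":0},{"tx":0,"ty":35,"tz":10,"wx":0,"wy":0,"wz":0},{"tx":0,"ty":0,"tz":0,"wx":0,"wy":0,"wz":0},{"tx":0,"ty":0,"tz":0,"wx":0,"wy":0,"wz":0}]'

```text
clock: 3.12
position: [0.4103, 0.3124, 0.3038]
ee_rot: [0.358, -3.12, 0.002]
force: [0.6, 0.2, 0.7]
grip_width: 0.0852
finger_force: 0.0
```

```bash
python3 - <<'E'
from h import *
plan(.408,.3156,.179,.234)
w=grab('wrist');P=cloud(w);hsv=cv2.cvtColor(w['img'],cv2.COLOR_BGR2HSV)
m=(hsv[...,1]<70)&(P[...,2]>.018)&(P[...,2]<.035)&(abs(P[...,0]-.44)<.13)&(abs(P[...,1]-.32)<.06)
k,l,st,_=cv2.connectedComponentsWithStats(m.astype(np.uint8));i=1+np.argmax(st[1:,4]);p=P[l==i]
r=cv2.minAreaRect(p[:,:2].astype(np.float32));print(st[i],r,np.median(p[:,2]))
E
```

```text
clock 3.12 pos [0.4103 0.3124 0.3038] psi -2.913 tilt 0.002 F [0.6 0.2 0.7] w 0.0852 ff 0.0
 shift mm now axes [  1.3   3.8 124.8] len 125
 wz -0.0054 then shift [  1.3   3.8 124.8]
[ 280  119   15  210 2829] ((0.4385281205177307, 0.32516640424728394), (0.19990313053131104, 0.0118215037509799), 13.579659461975098) 0.025518045164756146
```

Emit:
drive_tool --rows '[{"tx":3,"ty":5,"tz":25,"wx":0,"wy":0,"wz":-0.007},{"tx":0,"ty":0,"tz":25,"wx":0,"wy":0,"wz":0},{"tx":0,"ty":0,"tz":25,"wx":0,"wy":0,"wz":0},{"tx":0,"ty":0,"tz":20,"wx":0,"wy":0,"wz":0},{"tx":0,"ty":0,"tz":15,"wx":0,"wy":0,"wz":0},{"tx":0,"ty":0,"tz":10,"wx":0,"wy":0,"wz":0},{"tx":0,"ty":0,"tz":5,"wx":0,"wy":0,"wz":0},{"tx":0,"ty":0,"tz":2,"wx":0,"wy":0,"wz":0},{"tx":0,"ty":0,"tz":0,"wx":0,"wy":0,"wz":0},{"tx":0,"ty":0,"tz":0,"wx":0,"wy":0,"wz":0}]'

```text
clock: 4.0
position: [0.4071, 0.3162, 0.1787]
ee_rot: [-0.363, 3.119, 0.002]
force: [-0.3, -0.3, -0.4]
grip_width: 0.0854
finger_force: 0.0
```

Emit:
drive_tool --rows '[{"tx":0,"ty":0,"tz":0,"wx":0,"wy":0,"wz":0},{"tx":0,"ty":0,"tz":0,"wx":0,"wy":0,"wz":0},{"tx":0,"ty":0,"tz":0,"wx":0,"wy":0,"wz":0},{"tx":0,"ty":0,"tz":0,"wx":0,"wy":0,"wz":0},{"tx":0,"ty":0,"tz":0,"wx":0,"wy":0,"wz":0},{"tx":0,"ty":0,"tz":0,"wx":0,"wy":0,"wz":0},{"tx":0,"ty":0,"tz":0,"wx":0,"wy":0,"wz":0},{"tx":0,"ty":0,"tz":0,"wx":0,"wy":0,"wz":0},{"tx":0,"ty":0,"tz":0,"wx":0,"wy":0,"wz":0},{"tx":0,"ty":0,"tz":0,"wx":0,"wy":0,"wz":0}]' --grip -1 --force 80

```text
clock: 4.83
position: [0.4067, 0.3162, 0.178]
ee_rot: [-0.364, 3.12, 0.001]
force: [-2.3, -0.4, 4.2]
grip_width: 0.0103
finger_force: 79.4
```

```bash
python3 -c "
from h import *
plan(.5555,.0447,.215,-.103)"
```

```text
clock 4.83 pos [0.4067 0.3162 0.178 ] psi -2.9095 tilt 0.0005 F [-2.3 -0.4  4.2] w 0.0103 ff 79.4
 shift mm now axes [ -82.4 -298.4  -37.1] len 312
 wz 0.335 then shift [-175.9 -254.8  -37. ]
```

Emit:
drive_tool --rows '[{"tx":0,"ty":0,"tz":-15,"wx":0,"wy":0,"wz":0},{"tx":0,"ty":0,"tz":-25,"wx":0,"wy":0,"wz":0},{"tx":0,"ty":0,"tz":-20,"wx":0,"wy":0,"wz":0},{"tx":0,"ty":0,"tz":0,"wx":0,"wy":0,"wz":0.085},{"tx":0,"ty":0,"tz":0,"wx":0,"wy":0,"wz":0.1},{"tx":0,"ty":0,"tz":0,"wx":0,"wy":0,"wz":0.1},{"tx":0,"ty":0,"tz":0,"wx":0,"wy":0,"wz":0.05},{"tx":-16,"ty":-23,"tz":0,"wx":0,"wy":0,"wz":0},{"tx":-16,"ty":-23,"tz":0,"wx":0,"wy":0,"wz":0},{"tx":-16,"ty":-23,"tz":0,"wx":0,"wy":0,"wz":0},{"tx":-16,"ty":-23,"tz":0,"wx":0,"wy":0,"wz":0},{"tx":-16,"ty":-23,"tz":0,"wx":0,"wy":0,"wz":0},{"tx":-16,"ty":-23,"tz":0,"wx":0,"wy":0,"wz":0},{"tx":-16,"ty":-23,"tz":0,"wx":0,"wy":0,"wz":0},{"tx":-16,"ty":-23,"tz":0,"wx":0,"wy":0,"wz":0},{"tx":-16,"ty":-23,"tz":5,"wx":0,"wy":0,"wz":0},{"tx":-16,"ty":-23,"tz":9,"wx":0,"wy":0,"wz":0},{"tx":-16,"ty":-25,"tz":9,"wx":0,"wy":0,"wz":0},{"tx":0,"ty":0,"tz":0,"wx":0,"wy":0,"wz":0},{"tx":0,"ty":0,"tz":0,"wx":0,"wy":0,"wz":0}]'

```text
clock: 6.5
position: [0.5549, 0.0425, 0.2122]
ee_rot: [-0.168, -3.132, 0.002]
force: [0.2, 1.5, -4.1]
grip_width: 0.0103
finger_force: 78.9
```

```bash
python3 - <<'E'
from h import *
plan(.5534,.0248,.19,-.103)
for n in('wrist','top'):
    f=grab(n)
    cv2.imwrite(f'pics/p_{n}.png',f['img'] if n=='wrist' else cv2.resize(f['img'][120:280,180:380],None,fx=3,fy=3))
a=cv2.imread('pics/p_wrist.png');b=cv2.imread('pics/p_top.png')
P=cloud(load('wrist'));print(np.nanmin(load('wrist')['z_map']))
c=np.zeros((600,800,3),np.uint8);x=cv2.resize(a,(400,300));y=cv2.resize(b,(600,480));
cv2.imwrite('pics/w3.png',a)
E
```

```text
clock 6.5 pos [0.5549 0.0425 0.2122] psi 3.0347 tilt 0.0051 F [ 0.2  1.5 -4.1] w 0.0103 ff 78.9
 shift mm now axes [ -0.5 -17.8  22.3] len 28
 wz -0.0039 then shift [ -0.5 -17.8  22.3]
0.0
```

View pics/w3.png

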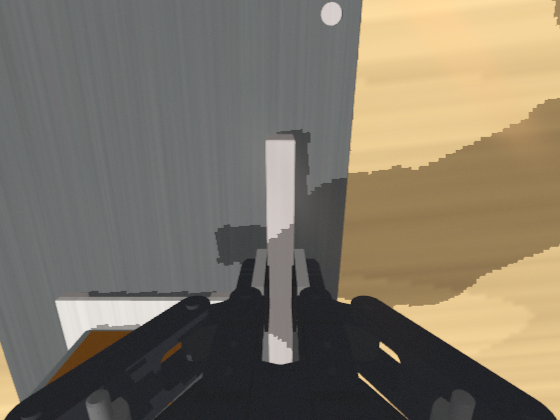

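The wrist view shows the bar held straight, with its near end at (280,137) and far end at (280,360). The plate's front edge is on row 297 from the right corner at (57,298), and the left corner is hidden behind the finger.

```bash
cat >> h.py <<'E'
def line(pts): return cv2.fitLine(np.array(pts,np.float32),cv2.DIST_HUBER,0,.01,.01).ravel()
E
python3 - <<'E'
from h import *
o=ctrl.observe();t=o['position']
w=load('wrist');hsv=cv2.cvtColor(w['img'],cv2.COLOR_BGR2HSV)
S,V=hsv[...,1].astype(int),hsv[...,2].astype(int)
# bar top face edges rows 150..225
e=[]
for r in range(150,225):
    c=np.nonzero(V[r,255:305]>140)[0]+255
    e.append([c.min()-.5,c.max()+.5,r])
e=np.array(e);print('bar cols',e[0],e[-1])
zt=.0592
mid=np.array([plane(w,(a+b)/2,r,zt)[:2] for a,b,r in e]);L=line(mid);wd=np.mean([np.linalg.norm(plane(w,a,r,zt)-plane(w,b,r,zt)) for a,b,r in e])
R=Ro.from_rotvec(o['ee_rot']).as_matrix();T=R.T
rel=lambda p:T@(np.r_[p,0]-np.r_[t[:2],0])
print('bar mid in tool xy',np.mean([rel(m)[:2] for m in mid],0)*1000,'yaw',np.arctan(L[1]/L[0]),'psi',np.arctan2(R[1,0],R[0,0])-np.pi,'width',wd)
ends=plane(w,280,136.5,zt);print('near end tool x',rel(ends[:2])*1000)
# plate front edge & right corner
m=(V>150)&(S<40)
f=[]
for c in range(65,190):
    rr=np.nonzero(m[290:312,c])[0]
    if len(rr): f.append(plane(w,c,290+rr.min()-.5,.021)[:2])
F=line(f);print('front yaw',np.arctan(-F[0]/F[1]),'rows ok',len(f))
q=[np.nonzero(m[r,40:90])[0].min()+40-.5 for r in range(300,330)]
Rl=line([plane(w,c,r,.021)[:2] for c,r in zip(q,range(300,330))]);print('right yaw',np.arctan(Rl[1]/Rl[0]))
k=np.linalg.solve(np.stack([F[:2],-Rl[:2]],1),Rl[2:]-F[2:]);FR=F[2:]+F[:2]*k[0]
th=-.103;ex=np.array([np.cos(th),np.sin(th)]);ey=np.array([-ex[1],ex[0]])
print('FR',FR,'=>FL',FR+.11*ey, 'bar(cam) rel FR y',(L[2:]-FR)@ey,'tcp rel FR y',(t[:2]-FR)@ey,'tcp rel front x',(t[:2]-FR)@ex)
# top view too: bar centreline lateral vs plate left edge
f=load('top');P=cloud(f);h=cv2.cvtColor(f['img'],cv2.COLOR_BGR2HSV)
E
```

```text
bar cols [264.5 294.5 150. ] [265.5 289.5 224. ]
bar mid in tool xy [47.61323475 -1.84266915] yaw -0.09769715 psi -0.1039950775220877 width 0.012143809893196507
near end tool x [68.48091243 -1.69298392  0.15829288]
front yaw -0.106661744 rows ok 115
right yaw -0.11288426
FR [ 0.57356244 -0.10013622] =>FL [0.58487242 0.0092808 ] bar(cam) rel FR y 0.1398857649846005 tcp rel FR y 0.14165983214053054 tcp rel front x -0.033346616708488375
```

Emit:
drive_tool --rows '[{"tx":0,"ty":0,"tz":8,"wx":0,"wy":0,"wz":0},{"tx":0,"ty":0,"tz":8,"wx":0,"wy":0,"wz":0},{"tx":0,"ty":-4,"tz":4,"wx":0,"wy":0,"wz":0},{"tx":0,"ty":-4,"tz":0,"wx":0,"wy":0,"wz":0},{"tx":0,"ty":-4,"tz":0,"wx":0,"wy":0,"wz":0},{"tx":0,"ty":-4,"tz":0,"wx":0,"wy":0,"wz":0},{"tx":0,"ty":-3,"tz":0,"wx":0,"wy":0,"wz":0},{"tx":0,"ty":-2,"tz":0,"wx":0,"wy":0,"wz":0},{"tx":0,"ty":0,"tz":0,"wx":0,"wy":0,"wz":0},{"tx":0,"ty":0,"tz":0,"wx":0,"wy":0,"wz":0},{"tx":0,"ty":0,"tz":0,"wx":0,"wy":0,"wz":0}]'

```text
clock: 7.52
position: [0.5534, 0.0234, 0.1948]
ee_rot: [0.162, 3.137, 0.0]
force: [0.0, -0.0, -4.8]
grip_width: 0.0102
finger_force: 78.9
```

Emit:
drive_tool --rows '[{"tx":0,"ty":0,"tz":2,"wx":0,"wy":0,"wz":0},{"tx":0,"ty":-1,"tz":1,"wx":0,"wy":0,"wz":0},{"tx":0,"ty":-1,"tz":0,"wx":0,"wy":0,"wz":0},{"tx":0,"ty":-1,"tz":0,"wx":0,"wy":0,"wz":0},{"tx":0,"ty":0,"tz":0,"wx":0,"wy":0,"wz":0},{"tx":0,"ty":0,"tz":0,"wx":0,"wy":0,"wz":0}]'

```text
clock: 8.02
position: [0.5531, 0.0203, 0.1917]
ee_rot: [0.162, 3.137, -0.0]
force: [0.8, 0.5, -4.0]
grip_width: 0.0103
finger_force: 78.9
```

Emit:
drive_tool --rows '[{"tx":0,"ty":-0.7,"tz":0,"wx":0,"wy":0,"wz":0},{"tx":0,"ty":0,"tz":0,"wx":0,"wy":0,"wz":0},{"tx":0,"ty":0,"tz":0,"wx":0,"wy":0,"wz":0}]'

```text
clock: 8.27
position: [0.553, 0.0197, 0.1917]
ee_rot: [0.162, 3.137, 0.0]
force: [-0.0, -0.4, -4.4]
grip_width: 0.0103
finger_force: 78.9
```

Emit:
drive_tool --rows '[{"tx":0,"ty":-0.5,"tz":0,"wx":0,"wy":0,"wz":0},{"tx":0,"ty":0,"tz":0,"wx":0,"wy":0,"wz":0},{"tx":0,"ty":0,"tz":0,"wx":0,"wy":0,"wz":0}]'

```text
clock: 8.52
position: [0.5529, 0.0192, 0.1917]
ee_rot: [0.162, 3.137, 0.0]
force: [0.7, 0.9, -4.1]
grip_width: 0.0103
finger_force: 78.9
```

Emit:
drive_tool --rows '[{"tx":0,"ty":-0.5,"tz":0,"wx":0,"wy":0,"wz":0},{"tx":0,"ty":0,"tz":0,"wx":0,"wy":0,"wz":0},{"tx":0,"ty":0,"tz":0,"wx":0,"wy":0,"wz":0}]'

```text
clock: 8.77
position: [0.5529, 0.0187, 0.1917]
ee_rot: [-0.162, -3.137, -0.0]
force: [-0.4, 0.1, -5.0]
grip_width: 0.01
finger_force: 78.9
```

Emit:
drive_tool --rows '[{"tx":0,"ty":-0.4,"tz":0,"wx":0,"wy":0,"wz":0},{"tx":0,"ty":0,"tz":0,"wx":0,"wy":0,"wz":0},{"tx":0,"ty":0,"tz":0,"wx":0,"wy":0,"wz":0}]'

```text
clock: 9.02
position: [0.5528, 0.0185, 0.1917]
ee_rot: [0.162, 3.137, 0.001]
force: [-0.7, 1.5, -3.9]
grip_width: 0.0107
finger_force: 79.0
```

Emit:
drive_tool --rows '[{"tx":0,"ty":-0.4,"tz":0,"wx":0,"wy":0,"wz":0},{"tx":0,"ty":0,"tz":0,"wx":0,"wy":0,"wz":0},{"tx":0,"ty":0,"tz":0,"wx":0,"wy":0,"wz":0}]'

```text
clock: 9.27
position: [0.5528, 0.0183, 0.1917]
ee_rot: [0.162, 3.137, 0.001]
force: [-0.4, 5.3, -4.2]
grip_width: 0.0105
finger_force: 79.1
```

Emit:
drive_tool --rows '[{"tx":0,"ty":0.5,"tz":0,"wx":0,"wy":0,"wz":0},{"tx":0,"ty":0,"tz":0.7,"wx":0,"wy":0,"wz":0},{"tx":0,"ty":0,"tz":0.6,"wx":0,"wy":0,"wz":0},{"tx":0,"ty":0,"tz":0.4,"wx":0,"wy":0,"wz":0},{"tx":0,"ty":0,"tz":0,"wx":0,"wy":0,"wz":0},{"tx":0,"ty":0,"tz":0,"wx":0,"wy":0,"wz":0}]'

```text
clock: 9.77
position: [0.5531, 0.0184, 0.1902]
ee_rot: [0.162, 3.136, 0.0]
force: [0.6, 3.1, -3.2]
grip_width: 0.0101
finger_force: 79.1
```

Emit:
drive_tool --rows '[{"tx":0,"ty":0.3,"tz":0.4,"wx":0,"wy":0,"wz":0},{"tx":0,"ty":0,"tz":0.4,"wx":0,"wy":0,"wz":0},{"tx":0,"ty":0,"tz":0,"wx":0,"wy":0,"wz":0},{"tx":0,"ty":0,"tz":0,"wx":0,"wy":0,"wz":0}]'

```text
clock: 10.1
position: [0.5531, 0.0186, 0.19]
ee_rot: [0.161, 3.136, -0.0]
force: [-0.1, 2.7, 5.3]
grip_width: 0.0103
finger_force: 80.4
```

Emit:
drive_tool --rows '[{"tx":0,"ty":0,"tz":0,"wx":0,"wy":0,"wz":0},{"tx":0,"ty":0,"tz":0,"wx":0,"wy":0,"wz":0},{"tx":0,"ty":0,"tz":0,"wx":0,"wy":0,"wz":0},{"tx":0,"ty":0,"tz":0,"wx":0,"wy":0,"wz":0},{"tx":0,"ty":0,"tz":0,"wx":0,"wy":0,"wz":0},{"tx":0,"ty":0,"tz":0,"wx":0,"wy":0,"wz":0}]' --grip -0.1

```text
clock: 10.6
position: [0.5528, 0.0186, 0.1891]
ee_rot: [-0.162, -3.137, 0.0]
force: [0.1, -0.2, 0.0]
grip_width: 0.0384
finger_force: 0.0
```

Emit:
drive_tool --rows '[{"tx":0,"ty":0,"tz":-5,"wx":0,"wy":0,"wz":0},{"tx":0,"ty":0,"tz":-15,"wx":0,"wy":0,"wz":0},{"tx":0,"ty":0,"tz":-25,"wx":0,"wy":0,"wz":0},{"tx":0,"ty":0,"tz":-35,"wx":0,"wy":0,"wz":0},{"tx":0,"ty":0,"tz":-35,"wx":0,"wy":0,"wz":0},{"tx":8,"ty":0,"tz":-35,"wx":0,"wy":0,"wz":0},{"tx":20,"ty":0,"tz":-30,"wx":0,"wy":0,"wz":0},{"tx":20,"ty":0,"tz":0,"wx":0,"wy":0,"wz":0},{"tx":0,"ty":0,"tz":0,"wx":0,"wy":0,"wz":0},{"tx":0,"ty":0,"tz":0,"wx":0,"wy":0,"wz":0}]' --grip 1

```text
clock: 11.43
position: [0.5044, 0.0237, 0.3703]
ee_rot: [0.161, 3.136, 0.001]
force: [0.1, 0.7, -0.3]
grip_width: 0.0851
finger_force: 0.0
```

```bash
python3 - <<'E'
from h import *
w=grab('wrist');cv2.imwrite('pics/w4.png',w['img']);t=grab('top');plan(.52,-.29,.3,-.11)
E
```

```text
clock 11.53 pos [0.5053 0.0236 0.3689] psi 3.0385 tilt 0.0006 F [-0.1  0.6 -0. ] w 0.0856 ff 0.0
 shift mm now axes [ -47.  -310.4   69. ] len 321
 wz 0.0069 then shift [ -49.1 -310.1   69. ]
```

View pics/w4.png

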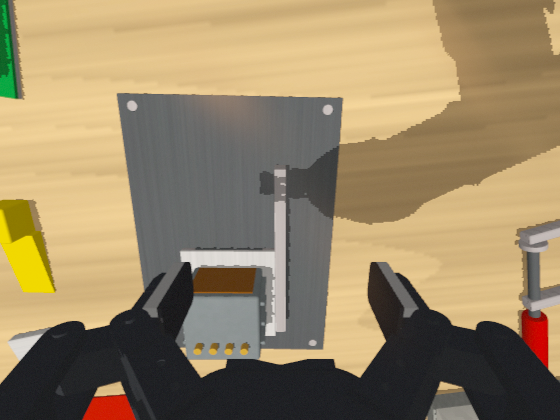

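The wrist view shows the straightedge released along the plate's left side, from (281,168) to (281,332), with its front half past the plate's front edge at row 252. I'll check the angle, then move on to the wedge.

Emit:
drive_tool --rows '[{"tx":-3,"ty":-31,"tz":4,"wx":0,"wy":0,"wz":0.007},{"tx":-3,"ty":-31,"tz":4,"wx":0,"wy":0,"wz":0},{"tx":-3,"ty":-31,"tz":4,"wx":0,"wy":0,"wz":0},{"tx":-3,"ty":-31,"tz":4,"wx":0,"wy":0,"wz":0},{"tx":-3,"ty":-31,"tz":4,"wx":0,"wy":0,"wz":0},{"tx":-3,"ty":-31,"tz":4,"wx":0,"wy":0,"wz":0},{"tx":-3,"ty":-31,"tz":4,"wx":0,"wy":0,"wz":0},{"tx":-3,"ty":-31,"tz":4,"wx":0,"wy":0,"wz":0},{"tx":-3,"ty":-31,"tz":4,"wx":0,"wy":0,"wz":0},{"tx":-3,"ty":-31,"tz":4,"wx":0,"wy":0,"wz":0},{"tx":0,"ty":0,"tz":0,"wx":0,"wy":0,"wz":0},{"tx":0,"ty":0,"tz":0,"wx":0,"wy":0,"wz":0},{"tx":0,"ty":0,"tz":0,"wx":0,"wy":0,"wz":0}]'

```text
clock: 12.62
position: [0.5013, -0.288, 0.3282]
ee_rot: [-0.174, -3.135, -0.001]
force: [-0.8, 0.7, -0.5]
grip_width: 0.0857
finger_force: 0.0
```

```bash
python3 - <<'E'
from h import *
w=load('wrist');hsv=cv2.cvtColor(w['img'],cv2.COLOR_BGR2HSV);V=hsv[...,2].astype(int);S=hsv[...,1].astype(int)
b=[]
for r in range(195,240):
    c=np.nonzero((V[r,262:300]>130))[0]+262; b.append(plane(w,(c.min()+c.max())/2,r,.037)[:2])
B=line(b)
f=[];
for c in range(190,270):
    rr=np.nonzero((V[240:262,c]>150)&(S[240:262,c]<40))[0]
    if len(rr):f.append(plane(w,c,240+rr.min()-.5,.021)[:2])
F=line(f);print('bar yaw',np.arctan(B[1]/B[0]),'front yaw',np.arctan(-F[0]/F[1]))
w=grab('wrist');P=cloud(w);hsv=cv2.cvtColor(w['img'],cv2.COLOR_BGR2HSV)
Y=(hsv[...,0]>20)&(hsv[...,0]<35)&(hsv[...,1]>180)&(hsv[...,2]>60)
k,l,st,_=cv2.connectedComponentsWithStats(Y.astype(np.uint8));i=1+np.argmax(st[1:,4]);p=P[l==i];print(st[i])
hi=p[p[:,2]>.034];print('top z',np.median(hi[:,2]),cv2.minAreaRect(hi[:,:2].astype(np.float32)))
lo=p[(p[:,2]<.015)&(p[:,2]>.004)];r=cv2.minAreaRect(lo[:,:2].astype(np.float32));print('ramp',r,cv2.boxPoints(r).round(4).tolist())
plan(.521,-.290,.18,-.11)
E
```

```text
Traceback (most recent call last):
ValueError: zero-size array to reduction operation minimum which has no identity
```

```bash
python3 - <<'E'
from h import *
w=load('wrist');hsv=cv2.cvtColor(w['img'],cv2.COLOR_BGR2HSV);V=hsv[...,2].astype(int);S=hsv[...,1].astype(int)
b=[];
for r in range(200,244):
    g=V[r,262:300];c=np.nonzero(g>(g.max()+np.median(g))/2)[0]+262; b.append(plane(w,(c.min()+c.max())/2,r,.037)[:2])
B=line(b)
f=[]
for c in range(190,270):
    rr=np.nonzero((V[240:262,c]>150)&(S[240:262,c]<40))[0]
    if len(rr):f.append(plane(w,c,240+rr.min()-.5,.021)[:2])
F=line(f);print('bar yaw',np.arctan(B[1]/B[0]),'front yaw',np.arctan(-F[0]/F[1]),len(f))
w=grab('wrist');P=cloud(w);hsv=cv2.cvtColor(w['img'],cv2.COLOR_BGR2HSV)
Y=(hsv[...,0]>20)&(hsv[...,0]<35)&(hsv[...,1]>180)&(hsv[...,2]>60)
k,l,st,_=cv2.connectedComponentsWithStats(Y.astype(np.uint8));i=1+np.argmax(st[1:,4]);p=P[l==i];print(st[i])
hi=p[p[:,2]>.034];print('top z',np.median(hi[:,2]),cv2.minAreaRect(hi[:,:2].astype(np.float32)))
lo=p[(p[:,2]<.015)&(p[:,2]>.004)];r=cv2.minAreaRect(lo[:,:2].astype(np.float32));print('ramp',r,cv2.boxPoints(r).round(4).tolist())
plan(.521,-.290,.18,-.11)
E
```

```text
bar yaw -0.088827215 front yaw -0.103593305 80
[ 262  186   40  108 3879]
top z 0.03635890831514387 ((0.5174652338027954, -0.2874380648136139), (0.02913990244269371, 0.0406651645898819), 84.80120849609375)
ramp ((0.5565358996391296, -0.29165107011795044), (0.03987164422869682, 0.1192953959107399), 82.6746826171875) [[0.49480000138282776, -0.30379998683929443], [0.6132000088691711, -0.3190000057220459], [0.6182000041007996, -0.27950000762939453], [0.4999000132083893, -0.26429998874664307]]
clock 12.67 pos [ 0.5014 -0.2875  0.3286] psi 3.0316 tilt 0.001 F [ 0.   0.  -0.6] w 0.0851 ff 0.0
 shift mm now axes [-19.9  -0.4 148.6] len 150
 wz 0.0 then shift [-19.9  -0.4 148.6]
```

Emit:
drive_tool --rows '[{"tx":-9,"ty":1,"tz":20,"wx":0,"wy":0,"wz":0},{"tx":-9.5,"ty":0,"tz":30,"wx":0,"wy":0,"wz":0},{"tx":0,"ty":0,"tz":30,"wx":0,"wy":0,"wz":0},{"tx":0,"ty":0,"tz":25,"wx":0,"wy":0,"wz":0},{"tx":0,"ty":0,"tz":20,"wx":0,"wy":0,"wz":0},{"tx":0,"ty":0,"tz":15,"wx":0,"wy":0,"wz":0},{"tx":0,"ty":0,"tz":8,"wx":0,"wy":0,"wz":0},{"tx":0,"ty":0,"tz":2.5,"wx":0,"wy":0,"wz":0},{"tx":0,"ty":0,"tz":0,"wx":0,"wy":0,"wz":0},{"tx":0,"ty":0,"tz":0,"wx":0,"wy":0,"wz":0}]'

```text
clock: 13.5
position: [0.5202, -0.2887, 0.1799]
ee_rot: [0.172, 3.135, -0.001]
force: [0.2, 0.2, -0.2]
grip_width: 0.0854
finger_force: 0.0
```

Emit:
drive_tool --rows '[{"tx":0,"ty":0,"tz":0,"wx":0,"wy":0,"wz":0},{"tx":0,"ty":0,"tz":0,"wx":0,"wy":0,"wz":0},{"tx":0,"ty":0,"tz":0,"wx":0,"wy":0,"wz":0},{"tx":0,"ty":0,"tz":0,"wx":0,"wy":0,"wz":0},{"tx":0,"ty":0,"tz":0,"wx":0,"wy":0,"wz":0},{"tx":0,"ty":0,"tz":0,"wx":0,"wy":0,"wz":0},{"tx":0,"ty":0,"tz":0,"wx":0,"wy":0,"wz":0},{"tx":0,"ty":0,"tz":0,"wx":0,"wy":0,"wz":0}]' --grip -1 --force 80

```text
clock: 14.17
position: [0.5198, -0.2889, 0.1793]
ee_rot: [0.173, 3.136, -0.001]
force: [-0.4, 0.5, 5.2]
grip_width: 0.0289
finger_force: 79.7
```

Emit:
drive_tool --rows '[{"tx":0,"ty":0,"tz":-15,"wx":0,"wy":0,"wz":-0.005},{"tx":0,"ty":0,"tz":-25,"wx":0,"wy":0,"wz":0},{"tx":10,"ty":0,"tz":-20,"wx":0,"wy":0,"wz":0},{"tx":25,"ty":0,"tz":0,"wx":0,"wy":0,"wz":0},{"tx":25,"ty":0,"tz":0,"wx":0,"wy":0,"wz":0},{"tx":20,"ty":0,"tz":0,"wx":0,"wy":0,"wz":0}]'

```text
clock: 14.67
position: [0.4381, -0.2799, 0.238]
ee_rot: [-0.166, -3.136, -0.002]
force: [0.3, 0.9, -2.7]
grip_width: 0.0291
finger_force: 79.0
```

```bash
python3 -c "
from h import *
plan(.452,-.0321,.205,-.105)"
```

```text
clock 14.67 pos [ 0.4381 -0.2799  0.238 ] psi 3.0358 tilt 0.0019 F [ 0.3  0.9 -2.7] w 0.0291 ff 79.0
 shift mm now axes [ 12.3 247.9  33.3] len 250
 wz -0.0007 then shift [ 12.1 247.9  33.3]
```

Emit:
drive_tool --rows '[{"tx":1.5,"ty":31,"tz":0,"wx":0,"wy":0,"wz":0},{"tx":1.5,"ty":31,"tz":0,"wx":0,"wy":0,"wz":0},{"tx":1.5,"ty":31,"tz":0,"wx":0,"wy":0,"wz":0},{"tx":1.5,"ty":31,"tz":0,"wx":0,"wy":0,"wz":0},{"tx":1.5,"ty":31,"tz":0,"wx":0,"wy":0,"wz":0},{"tx":1.5,"ty":31,"tz":5,"wx":0,"wy":0,"wz":0},{"tx":1.5,"ty":31,"tz":12,"wx":0,"wy":0,"wz":0},{"tx":1.5,"ty":31,"tz":16,"wx":0,"wy":0,"wz":0},{"tx":0,"ty":0,"tz":0,"wx":0,"wy":0,"wz":0},{"tx":0,"ty":0,"tz":0,"wx":0,"wy":0,"wz":0},{"tx":0,"ty":0,"tz":0,"wx":0,"wy":0,"wz":0}]'

```text
clock: 15.58
position: [0.4539, -0.0326, 0.2054]
ee_rot: [-0.164, -3.136, 0.001]
force: [-0.1, -0.1, -1.3]
grip_width: 0.0288
finger_force: 79.6
```

```bash
python3 - <<'E'
from h import *
plan(.452,-.0321,.192,-.105)
w=grab('wrist');t=grab('top')
cv2.imwrite('pics/w5.png',np.vstack([cv2.resize(t['img'][120:260,200:360],(640,560))]))
P=cloud(t);hsv=cv2.cvtColor(t['img'],cv2.COLOR_BGR2HSV)
Y=(hsv[...,0]>20)&(hsv[...,0]<35)&(hsv[...,1]>150)&(hsv[...,2]>60);p=P[Y]
lo=p[p[:,2]<.045];r=cv2.minAreaRect(lo[:,:2].astype(np.float32));print('ramp top',r,cv2.boxPoints(r).round(4).tolist())
E
```

```text
clock 15.58 pos [ 0.4539 -0.0326  0.2054] psi 3.037 tilt 0.001 F [-0.1 -0.1 -1.3] w 0.0288 ff 79.6
 shift mm now axes [ 2.   0.3 13.4] len 14
 wz 0.0004 then shift [ 2.   0.3 13.4]
ramp top ((0.35742369294166565, -0.4776650667190552), (0.024851178750395775, 0.4929852783679962), 18.562297821044922) [[0.2671999931335449, -0.24799999594688416], [0.42410001158714294, -0.7153000235557556], [0.44769999384880066, -0.7074000239372253], [0.2906999886035919, -0.23999999463558197]]
```

View pics/w5.png

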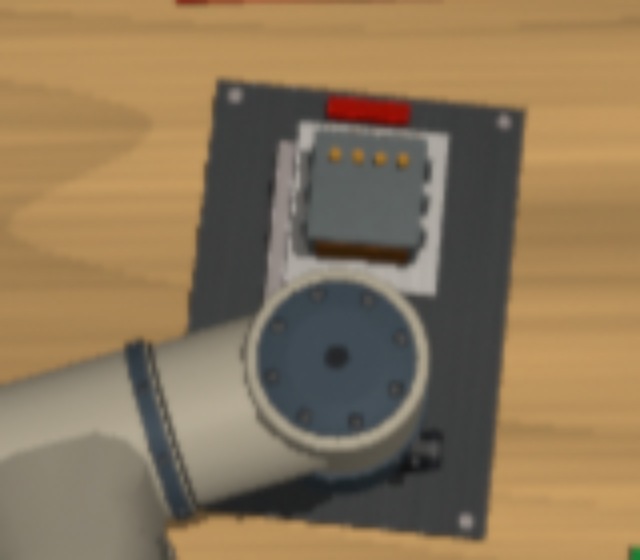

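The top view shows the bar flush at the plate's left edge (275,200), but the arm hides the wedge. I'll lower the wedge onto the base.

Emit:
drive_tool --rows '[{"tx":0,"ty":0,"tz":6,"wx":0,"wy":0,"wz":0},{"tx":0,"ty":0,"tz":5,"wx":0,"wy":0,"wz":0},{"tx":0,"ty":0,"tz":2,"wx":0,"wy":0,"wz":0},{"tx":0,"ty":0,"tz":0.5,"wx":0,"wy":0,"wz":0},{"tx":0,"ty":0,"tz":0,"wx":0,"wy":0,"wz":0},{"tx":0,"ty":0,"tz":0,"wx":0,"wy":0,"wz":0}]'

```text
clock: 16.18
position: [0.4542, -0.0326, 0.1922]
ee_rot: [0.165, 3.137, -0.0]
force: [0.2, 0.5, -1.9]
grip_width: 0.0285
finger_force: 79.6
```

Emit:
drive_tool --rows '[{"tx":0,"ty":0,"tz":0.6,"wx":0,"wy":0,"wz":0},{"tx":0,"ty":0,"tz":0.4,"wx":0,"wy":0,"wz":0},{"tx":0,"ty":0,"tz":0,"wx":0,"wy":0,"wz":0},{"tx":0,"ty":0,"tz":0,"wx":0,"wy":0,"wz":0}]'

```text
clock: 16.52
position: [0.4541, -0.0325, 0.1913]
ee_rot: [0.165, 3.137, 0.0]
force: [0.2, 0.3, -1.2]
grip_width: 0.0288
finger_force: 79.9
```

```bash
python3 - <<'E'
from h import *
plan(.452,-.0321,.19,-.105)
s=grab('scene');w=grab('wrist')
a=cv2.resize(s['img'][170:310,180:360],(800,622))[:330*2-60];cv2.imwrite('pics/s6.png',a[:600])
P=cloud(s);hsv=cv2.cvtColor(s['img'],cv2.COLOR_BGR2HSV)
Y=(hsv[...,0]>20)&(hsv[...,0]<35)&(hsv[...,1]>150)&(hsv[...,2]>60);Y[:150]=0;p=P[Y];p=p[(abs(p[:,0]-.5)<.15)&(p[:,1]>-.15)]
print(len(p),p.min(0),p.max(0))
E
```

```text
clock 16.52 pos [ 0.4541 -0.0325  0.1913] psi 3.0365 tilt 0.0002 F [ 0.2  0.3 -1.2] w 0.0288 ff 79.9
 shift mm now axes [2.2 0.2 1.3] len 3
 wz -0.0001 then shift [2.2 0.2 1.3]
485 [ 0.4398675  -0.06712456  0.00736823] [ 0.56081246 -0.01441221  0.0882009 ]
```

View pics/s6.png

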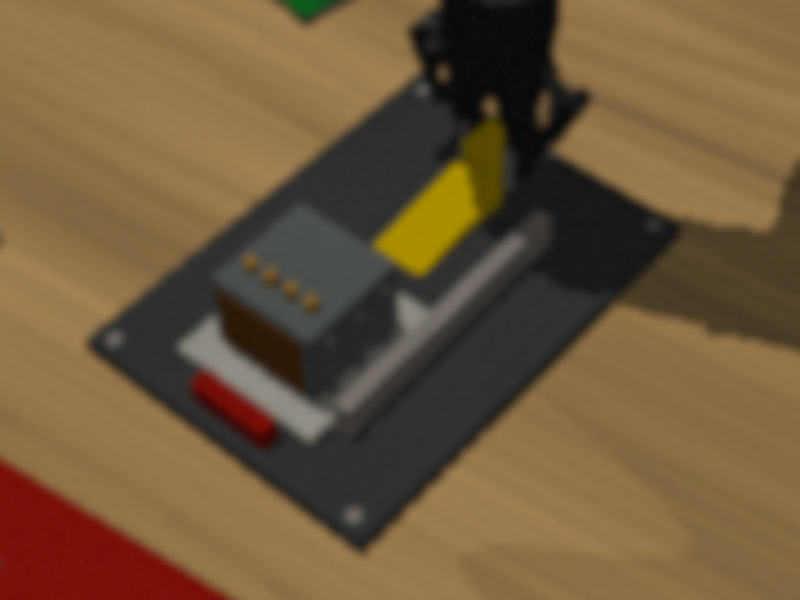

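The scene view shows the wedge held in front of the plate, with its left tip corner at crop (418,278), pointing at the middle of the front edge. The straightedge stands flush, running crop (545,225)–(350,420).

Emit:
drive_tool --rows '[{"tx":0,"ty":0,"tz":0.4,"wx":0,"wy":0,"wz":0},{"tx":0,"ty":0,"tz":0,"wx":0,"wy":0,"wz":0},{"tx":0,"ty":0,"tz":0,"wx":0,"wy":0,"wz":0}]'

```text
clock: 16.87
position: [0.4542, -0.0325, 0.1912]
ee_rot: [0.165, 3.137, 0.0]
force: [-3.6, 1.0, 5.3]
grip_width: 0.0288
finger_force: 80.5
```

Emit:
drive_tool --rows '[{"tx":0,"ty":0,"tz":0.4,"wx":0,"wy":0,"wz":0},{"tx":0,"ty":0,"tz":0,"wx":0,"wy":0,"wz":0},{"tx":0,"ty":0,"tz":0,"wx":0,"wy":0,"wz":0}]'

```text
clock: 17.12
position: [0.4541, -0.0325, 0.1912]
ee_rot: [0.165, 3.137, 0.0]
force: [-4.2, 1.4, 9.5]
grip_width: 0.0286
finger_force: 81.3
```

Emit:
drive_tool --rows '[{"tx":0,"ty":0,"tz":0.4,"wx":0,"wy":0,"wz":0},{"tx":0,"ty":0,"tz":0,"wx":0,"wy":0,"wz":0},{"tx":0,"ty":0,"tz":0,"wx":0,"wy":0,"wz":0}]'

```text
clock: 17.37
position: [0.4541, -0.0325, 0.1912]
ee_rot: [0.165, 3.137, -0.0]
force: [-6.6, 1.5, 14.4]
grip_width: 0.0285
finger_force: 81.9
```

```bash
python3 - <<'E'
from h import *
s=load('scene');c=plane(s,274.05,232.6,.014);print('tip left corner',c)
th=-.105;ex=np.array([np.cos(th),np.sin(th)]);ey=np.array([-ex[1],ex[0]])
for FL in((.589,.008),(.585,.0095)): print('corner rel FL x,y',(c[:2]-FL)@ex,(c[:2]-FL)@ey)
plan(.452,-.0321,.19,-.105)
E
```

```text
tip left corner [ 0.56221307 -0.02173625  0.014     ]
corner rel FL x,y -0.02352283455544594 -0.03237993890442927
corner rel FL x,y -0.01938765355120862 -0.03345244907323649
clock 17.37 pos [ 0.4541 -0.0325  0.1912] psi 3.0368 tilt 0.0007 F [-6.6  1.5 14.4] w 0.0285 ff 81.9
 shift mm now axes [2.1 0.1 1.2] len 2
 wz 0.0002 then shift [2.1 0.1 1.2]
```

Emit:
drive_tool --rows '[{"tx":0,"ty":-0.3,"tz":-0.8,"wx":0,"wy":0,"wz":0},{"tx":-2,"ty":-0.3,"tz":0,"wx":0,"wy":0,"wz":0},{"tx":-3,"ty":-0.3,"tz":0,"wx":0,"wy":0,"wz":0},{"tx":-3,"ty":-0.3,"tz":0,"wx":0,"wy":0,"wz":0},{"tx":-3,"ty":0,"tz":0,"wx":0,"wy":0,"wz":0},{"tx":-3,"ty":0,"tz":0,"wx":0,"wy":0,"wz":0},{"tx":-3,"ty":0,"tz":0,"wx":0,"wy":0,"wz":0},{"tx":-3,"ty":0,"tz":0,"wx":0,"wy":0,"wz":0},{"tx":-3,"ty":0,"tz":0,"wx":0,"wy":0,"wz":0},{"tx":-3,"ty":0,"tz":0,"wx":0,"wy":0,"wz":0},{"tx":-3,"ty":0,"tz":0,"wx":0,"wy":0,"wz":0},{"tx":-3,"ty":0,"tz":0,"wx":0,"wy":0,"wz":0},{"tx":-3,"ty":0,"tz":0,"wx":0,"wy":0,"wz":0},{"tx":-2,"ty":0,"tz":0,"wx":0,"wy":0,"wz":0},{"tx":0,"ty":0,"tz":0,"wx":0,"wy":0,"wz":0},{"tx":0,"ty":0,"tz":0,"wx":0,"wy":0,"wz":0}]'

```text
clock: 18.7
position: [0.4907, -0.0379, 0.1912]
ee_rot: [-0.165, -3.137, 0.001]
force: [-3.8, -0.6, 7.4]
grip_width: 0.0292
finger_force: 80.9
```

Emit:
drive_tool --rows '[{"tx":-1.5,"ty":0,"tz":0,"wx":0,"wy":0,"wz":0},{"tx":-1.5,"ty":0,"tz":0,"wx":0,"wy":0,"wz":0},{"tx":0,"ty":0,"tz":0,"wx":0,"wy":0,"wz":0},{"tx":0,"ty":0,"tz":0,"wx":0,"wy":0,"wz":0}]'

```text
clock: 19.03
position: [0.4935, -0.0381, 0.1912]
ee_rot: [-0.165, -3.137, 0.001]
force: [-4.7, 0.3, 8.3]
grip_width: 0.029
finger_force: 80.9
```

Emit:
drive_tool --rows '[{"tx":-1.5,"ty":0,"tz":0,"wx":0,"wy":0,"wz":0},{"tx":-1.5,"ty":0,"tz":0,"wx":0,"wy":0,"wz":0},{"tx":0,"ty":0,"tz":0,"wx":0,"wy":0,"wz":0},{"tx":0,"ty":0,"tz":0,"wx":0,"wy":0,"wz":0}]'

```text
clock: 19.37
position: [0.4965, -0.0384, 0.1912]
ee_rot: [-0.165, -3.137, 0.001]
force: [-4.7, -0.1, 7.5]
grip_width: 0.0288
finger_force: 80.9
```

Emit:
drive_tool --rows '[{"tx":-1.5,"ty":0,"tz":0,"wx":0,"wy":0,"wz":0},{"tx":-1.5,"ty":0,"tz":0,"wx":0,"wy":0,"wz":0},{"tx":0,"ty":0,"tz":0,"wx":0,"wy":0,"wz":0},{"tx":0,"ty":0,"tz":0,"wx":0,"wy":0,"wz":0}]'

```text
clock: 19.7
position: [0.4992, -0.0388, 0.1912]
ee_rot: [-0.165, -3.136, 0.001]
force: [-5.7, -0.8, 9.7]
grip_width: 0.0288
finger_force: 81.2
```

Emit:
drive_tool --rows '[{"tx":-1.5,"ty":0,"tz":0,"wx":0,"wy":0,"wz":0},{"tx":-1.5,"ty":0,"tz":0,"wx":0,"wy":0,"wz":0},{"tx":0,"ty":0,"tz":0,"wx":0,"wy":0,"wz":0},{"tx":0,"ty":0,"tz":0,"wx":0,"wy":0,"wz":0}]'

```text
clock: 20.03
position: [0.5006, -0.039, 0.1912]
ee_rot: [-0.165, -3.132, 0.001]
force: [-14.7, 3.5, 18.1]
grip_width: 0.0285
finger_force: 82.2
```

Emit:
drive_tool --rows '[{"tx":-1.5,"ty":0,"tz":0,"wx":0,"wy":0,"wz":0},{"tx":-1.5,"ty":0,"tz":0,"wx":0,"wy":0,"wz":0},{"tx":0,"ty":0,"tz":0,"wx":0,"wy":0,"wz":0},{"tx":0,"ty":0,"tz":0,"wx":0,"wy":0,"wz":0}]'

```text
clock: 20.37
position: [0.5033, -0.0396, 0.1912]
ee_rot: [-0.166, -3.131, 0.002]
force: [-14.7, 1.6, 18.2]
grip_width: 0.0289
finger_force: 82.3
```

Emit:
drive_tool --rows '[{"tx":-1.5,"ty":0,"tz":0,"wx":0,"wy":0,"wz":0},{"tx":-1.5,"ty":0,"tz":0,"wx":0,"wy":0,"wz":0},{"tx":0,"ty":0,"tz":0,"wx":0,"wy":0,"wz":0},{"tx":0,"ty":0,"tz":0,"wx":0,"wy":0,"wz":0}]'

```text
clock: 20.7
position: [0.506, -0.04, 0.1912]
ee_rot: [-0.166, -3.13, 0.002]
force: [-16.0, 2.6, 18.7]
grip_width: 0.0288
finger_force: 82.5
```

Emit:
drive_tool --rows '[{"tx":-1.5,"ty":0,"tz":0,"wx":0,"wy":0,"wz":0},{"tx":-1.5,"ty":0,"tz":0,"wx":0,"wy":0,"wz":0},{"tx":-1.5,"ty":0,"tz":0,"wx":0,"wy":0,"wz":0},{"tx":-1.5,"ty":0,"tz":0,"wx":0,"wy":0,"wz":0},{"tx":0,"ty":0,"tz":0,"wx":0,"wy":0,"wz":0},{"tx":0,"ty":0,"tz":0,"wx":0,"wy":0,"wz":0}]'

```text
clock: 21.2
position: [0.5118, -0.0407, 0.1912]
ee_rot: [-0.166, -3.13, 0.002]
force: [-17.2, 1.0, 20.4]
grip_width: 0.0287
finger_force: 82.6
```

Emit:
drive_tool --rows '[{"tx":-1.5,"ty":0,"tz":0,"wx":0,"wy":0,"wz":0},{"tx":-1.5,"ty":0,"tz":0,"wx":0,"wy":0,"wz":0},{"tx":-1.5,"ty":0,"tz":0,"wx":0,"wy":0,"wz":0},{"tx":-1.5,"ty":0,"tz":0,"wx":0,"wy":0,"wz":0},{"tx":0,"ty":0,"tz":0,"wx":0,"wy":0,"wz":0},{"tx":0,"ty":0,"tz":0,"wx":0,"wy":0,"wz":0}]'

```text
clock: 21.7
position: [0.5178, -0.0414, 0.1912]
ee_rot: [-0.166, -3.13, 0.002]
force: [-16.2, 1.0, 19.7]
grip_width: 0.0288
finger_force: 82.5
```

```bash
cat >> h.py <<'E'
def lift():
    "body top-face depth tilt/position from scene and top"
    for n in('scene','top'):
        f=grab(n);P=cloud(f);m=(P[...,2]>.07)&(P[...,2]<.098)&(P[...,0]>.585)&(P[...,0]<.72)&(P[...,1]>-.12)&(P[...,1]<.02)
        p=P[m];c=p.mean(0);A=np.c_[p[:,:2]-c[:2],np.ones(len(p))]
        g=np.linalg.lstsq(A,p[:,2],rcond=None)[0]
        for _ in range(3):
            k=abs(A@g-p[:,2])<.003;g=np.linalg.lstsq(A[k],p[k,2],rcond=None)[0]
        s=g[:2]@[np.cos(.105),-np.sin(.105)]
        print(n,len(p),k.sum(),'centre',c.round(4),'slope x',s.round(4),'lift mm',(-s*120).round(1))
E
python3 - <<'E'
import h;from h import *
# baseline from earlier top picture is overwritten; print now
lift();plan(.52,-.04,.19,-.105)
E
```

```text
scene 810 641 centre [ 0.6513 -0.0485  0.0811] slope x -0.019 lift mm 2.3
top 253 151 centre [ 0.6733 -0.0588  0.0842] slope x -0.0686 lift mm 8.2
clock 21.8 pos [ 0.5178 -0.0414  0.1912] psi 3.0358 tilt 0.0074 F [-15.9   2.1  19. ] w 0.0287 ff 82.5
 shift mm now axes [-2.1  1.6  1.2] len 3
 wz -0.0008 then shift [-2.1  1.6  1.2]
```

Emit:
drive_tool --rows '[{"tx":-1.5,"ty":0,"tz":0,"wx":0,"wy":0,"wz":0},{"tx":-1.5,"ty":0,"tz":0,"wx":0,"wy":0,"wz":0},{"tx":-1.5,"ty":0,"tz":0,"wx":0,"wy":0,"wz":0},{"tx":-1.5,"ty":0,"tz":0,"wx":0,"wy":0,"wz":0},{"tx":-1.5,"ty":0,"tz":0,"wx":0,"wy":0,"wz":0},{"tx":-1.5,"ty":0,"tz":0,"wx":0,"wy":0,"wz":0},{"tx":-1.5,"ty":0,"tz":0,"wx":0,"wy":0,"wz":0},{"tx":0,"ty":0,"tz":0,"wx":0,"wy":0,"wz":0},{"tx":0,"ty":0,"tz":0,"wx":0,"wy":0,"wz":0},{"tx":0,"ty":0,"tz":0,"wx":0,"wy":0,"wz":0}]'

```text
clock: 22.63
position: [0.5283, -0.0424, 0.1912]
ee_rot: [-0.166, -3.13, 0.002]
force: [-16.6, 0.7, 19.5]
grip_width: 0.0291
finger_force: 82.4
```

```bash
python3 - <<'E'
from h import *
lift();plan(.53,-.043,.19,-.105)
s=load('scene');w=grab('wrist');a=cv2.resize(s['img'][205:290,205:315],(776,600),interpolation=cv2.INTER_CUBIC);cv2.imwrite('pics/s7.png',a)
E
```

```text
scene 823 644 centre [ 0.652  -0.0482  0.0816] slope x -0.0271 lift mm 3.2
top 120 80 centre [ 0.6796 -0.0639  0.0833] slope x -0.0949 lift mm 11.4
clock 22.73 pos [ 0.5283 -0.0424  0.1912] psi 3.0358 tilt 0.0074 F [-16.5   1.7  18.7] w 0.0286 ff 82.4
 shift mm now axes [-1.8 -0.4  1.2] len 2
 wz -0.0007 then shift [-1.8 -0.4  1.2]
```

View pics/s7.png

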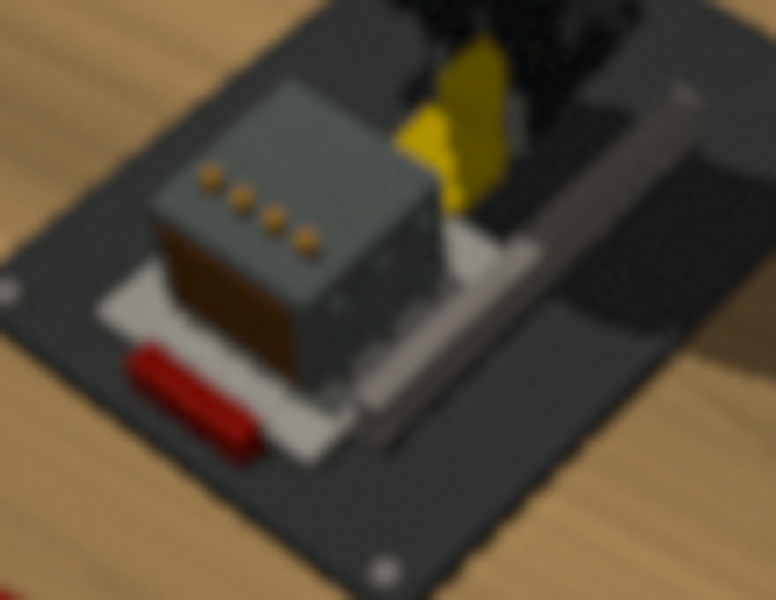

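The scene crop shows the plate backed onto the red stop at (190,400), the wedge under the front edge at (440,150), and the bar still along the left side, (690,95)–(375,425). I'll do a numeric flushness check before handing in.

```bash
python3 - <<'E'
from h import *
f=load('scene');P=cloud(f);hsv=cv2.cvtColor(f['img'],cv2.COLOR_BGR2HSV);S=hsv[...,1]
def rect(n,m):
    m=cv2.morphologyEx(m.astype(np.uint8),cv2.MORPH_OPEN,np.ones((2,2)))
    k,l,st,_=cv2.connectedComponentsWithStats(m);i=1+np.argmax(st[1:,4]);p=P[l==i];print(n,cv2.minAreaRect(p[:,:2].astype(np.float32)),len(p),np.median(p[:,2]))
X,Y,Z=P[...,0],P[...,1],P[...,2]
rect('bar',(Z>.0335)&(Z<.042)&(S<70)&(X>.4)&(X<.75)&(Y>-.03)&(Y<.07))
rect('body',(Z>.075)&(Z<.09)&(S<70)&(X>.58)&(X<.75)&(Y>-.13)&(Y<.03))
V=hsv[...,2]
rect('plate',(V>110)&(S<50)&(Z>.018)&(Z<.03)&(X>.55)&(X<.75)&(Y>-.13)&(Y<.03))
f=load('top');h=cv2.cvtColor(f['img'],cv2.COLOR_BGR2HSV);m=(h[...,1]<40)&(h[...,2]>150)
# top: plate right edge and bar left edge, rows behind the arm
R=[];B=[]
for r in range(156,186):
    c=np.nonzero(m[r,260:320])[0]+260
    if len(c)>3: R.append(plane(f,c.max()+.5,r,.023)[:2])
    g=np.nonzero(h[r,255:300,2]>125)[0]+255
    if len(g)>3: B.append(plane(f,g.min()-.5,r,.037)[:2])
for n,q in(('plate right',R),('bar left',B)):
    L=line(q);print(n,len(q),'yaw',np.arctan(L[1]/L[0]),L[2:])
E
```

```text
bar ((0.588873565196991, 0.0176379457116127), (0.009846985340118408, 0.1994137316942215), 84.0499267578125) 255 0.0353095852168671
body ((0.6476907730102539, -0.04903397709131241), (0.07710282504558563, 0.07854760438203812), 82.81188201904297) 672 nan
plate ((0.6927993893623352, -0.054446443915367126), (0.106739841401577, 0.02066136710345745), 81.90223693847656) 186 nan
plate right 4 yaw -0.15373611 [ 0.6794969  -0.11166979]
bar left 25 yaw -0.6013561 [0.63864607 0.04057221]
```

```bash
python3 - <<'E'
from h import *
w=load('wrist');P=cloud(w);hsv=cv2.cvtColor(w['img'],cv2.COLOR_BGR2HSV);H,S,V=[hsv[...,i].astype(int) for i in range(3)]
X,Y,Z=P[...,0],P[...,1],P[...,2]
m=(Z>.016)&(Z<.032)&(S<45)&(V>110)&(X>.555)&(X<.62)&(Y>-.13)&(Y<.012)
cols=[(c,np.nonzero(m[:,c])[0].min()) for c in range(560) if m[:,c].sum()>3]
print(len(cols),cols[::8])
f=np.array([plane(w,c,r-.5,.025)[:2] for c,r in cols])
if len(f)>10:
    L=line(f);res=abs((f-L[2:])@[-L[1],L[0]]);k=res<.0015;L=line(f[k]);print('front yaw',np.arctan(-L[0]/L[1]),k.sum(),f[k][0],f[k][-1])
b=(Z>.031)&(Z<.045)&(S<60)&(X>.42)&(X<.7)&(Y>0)&(Y<.06)
k,l,st,_=cv2.connectedComponentsWithStats(b.astype(np.uint8));i=1+np.argmax(st[1:,4]);print(st[i]);v,u=np.nonzero(l==i)
mid=[plane(w,u[v==r].mean(),r,.037)[:2] for r in np.unique(v)[3:-3]];L=line(mid);print('bar yaw',np.arctan(L[1]/L[0]),'rect',cv2.minAreaRect(P[l==i][:,:2].astype(np.float32)))
E
```

```text
87 [(189, np.int64(362)), (245, np.int64(355)), (256, np.int64(356)), (264, np.int64(356)), (272, np.int64(356)), (280, np.int64(356)), (288, np.int64(356)), (296, np.int64(356)), (315, np.int64(355)), (371, np.int64(361)), (379, np.int64(371))]
front yaw -0.13640602 63 [ 0.57723222 -0.06976523] [0.59133638 0.00345647]
[ 396  183   49  132 3973]
bar yaw -0.098957054 rect ((0.5181930065155029, 0.022240614518523216), (0.013175657950341702, 0.06406347453594208), 84.64314270019531)
```

```bash
python3 - <<'E'
from h import *
f=load('scene');img=f['img'];P=cloud(f);hsv=cv2.cvtColor(img,cv2.COLOR_BGR2HSV);S,V=hsv[...,1].astype(int),hsv[...,2].astype(int)
up=8;crop=cv2.resize(img[205:290,205:315],None,fx=up,fy=up,interpolation=cv2.INTER_CUBIC)
g=cv2.cvtColor(crop,cv2.COLOR_BGR2GRAY)
segs=cv2.createLineSegmentDetector(0).detect(g)[0].reshape(-1,4)
c=P[(P[...,2]>.075)&(P[...,2]<.09)&(P[...,0]>.58)&(P[...,0]<.7)&(abs(P[...,1]+.05)<.06)]
def cast(u,v,z):
    p=plane(f,u,v,z)
    if z>.05:
        for _ in range(4): p=plane(f,u,v,.082-.03*(p[0]-.65))
    return p
for s in segs:
    if np.hypot(s[2]-s[0],s[3]-s[1])<110: continue
    a,b=[( (x+.5)/up-.5+205,(y+.5)/up-.5+205) for x,y in(s[:2],s[2:])]
    out=[]
    for z in(.012,.021,.037,.082):
        p,q=cast(*a,z),cast(*b,z);d=q-p;yaw=(np.arctan2(d[1],d[0])+np.pi/4)%(np.pi/2)-np.pi/4;out.append(f'{yaw:.3f}')
    print('crop',(s*776/880).round().astype(int).tolist(),'yaw z12/21/37/82',out,'mid@.021',((cast(*a,.021)+cast(*b,.021))/2)[:2].round(3))
E
```

```text
crop [509, 520, 433, 597] yaw z12/21/37/82 ['-0.115', '-0.115', '-0.115', '-0.128'] mid@.021 [0.713 0.07 ]
crop [349, 596, 265, 535] yaw z12/21/37/82 ['-0.111', '-0.111', '-0.111', '-0.110'] mid@.021 [0.748 0.022]
crop [152, 341, 239, 404] yaw z12/21/37/82 ['-0.126', '-0.126', '-0.126', '-0.125'] mid@.021 [ 0.701 -0.064]
crop [266, 536, 59, 380] yaw z12/21/37/82 ['-0.124', '-0.124', '-0.124', '-0.122'] mid@.021 [ 0.739 -0.051]
crop [673, 360, 580, 451] yaw z12/21/37/82 ['-0.124', '-0.124', '-0.124', '-0.138'] mid@.021 [0.624 0.081]
```

```bash
python3 -c "
from h import *
plan(.528,-.042,.19,-.105);print(ctrl.hand_in())"
```

```text
clock 22.78 pos [ 0.5282 -0.0424  0.1912] psi 3.0359 tilt 0.0074 F [-15.5   0.9  18.4] w 0.0293 ff 82.4
 shift mm now axes [0.3 0.4 1.2] len 1
 wz -0.0007 then shift [0.3 0.4 1.2]
the job is handed in; nothing more can be done
None
```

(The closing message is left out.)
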